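# Change the cartridges in a swing-arm bench reader

## Task

Swing the reader's camera arm fully clear of the socket block, move every grey spent cartridge into the yellow tray, then press the air canister's red cap all the way down for a moment and let it up, to blow the empty sockets clean. Only then plug each fresh cartridge on the bench fully home, upright, into the socket of its own colour, and finally swing the camera arm back over the block to its stop. Leave the bottle, the jar and the slide box alone.

Things in the scene. Friction and masses are not known exactly. Their poses are not given: they have to be found in the camera images.
- reader: Cartridge reader, fixed: white socket block 90 (x) x 200 (y) x 45 mm high, three sockets 62 mm apart along y; grey housing 30 mm high behind it (+x, to x = 140 mm); 24 mm steel column at x = 105, y = 85 mm that carries the camera arm. Origin: on the bench under the middle socket. Turned up to 0.2 rad.
- boom_hinge (a point): Vertical axis of the camera arm, on the column, given at the height at which the handle is to be gripped (188 mm above the bench).
- boom_handle (a point): Camera arm's handle: upright orange cylinder 24 mm across, from 158 to 202 mm above the bench, on top of the round black camera head (74 mm across, 122 to 158 mm up; boom and hinge hub are no higher). Point: on its axis, 188 mm up, 135 mm from the hinge axis. Rigid with the arm, which stays where it is left; about 1 N at the handle swings it.
- camera_boom (a joint): Angle of the camera arm, rad: 0 = at its stop over the middle of the socket block; grows as the arm swings clockwise seen from above, out past the block's +y (blue-socket) end; 1.75 = at its stop fully clear. It starts between 0 and 0.3.
- cap_top (a point): Centre of the top of the round red cap (32 mm across) on the blue compressed-air canister (48 mm across), which is fixed to the bench in a dark foot with its white tube aimed at the sockets. The cap's top is 172 mm above the bench when up.
- air_cap (a joint): How far the canister's cap is pressed down, m: 0 = up, 0.008 = fully down. It springs back; it starts to move at 2 N and takes 6 N fully down.
- waste_tray: Yellow open tray, fixed, 110 (x) x 170 (y) x 30 mm high, walls and floor 4 to 5 mm. Origin: centre of its underside.
- wash_bottle: White bottle with a blue cap, 50 mm across, 100 mm tall; leave alone. Origin: centre of its underside.
- stain_jar: Amber glass jar, 44 mm across, 65 mm tall; leave alone. Origin: centre of its underside.
- slide_box: Blue slide box, 80 x 100 x 35 mm; leave alone. Origin: centre of its underside.
- socket_blue (a point): Socket with blue marks before and behind it: hole 47 (x) x 37 (y) mm, 30 mm deep, in the top of the reader's block. Point: centre of its mouth, 45 mm above the bench; axes as the reader's. A cartridge is fully home when its collar rests on the block, its foot 26 mm below the mouth.
- fresh_blue: Test cartridge, fresh, blue collar and grip, 76 mm tall, 0.16 kg. Plug foot 44 x 34 mm, 26 mm high (lowest 6 mm 40 x 30); collar 54 x 44 mm from 26 to 34 mm up; grip block 30 (x) x 18 (y) mm from 34 to 76 mm up. Origin: centre of the underside; z up; long sides along x; alike after a half turn. Stands on the bench, right of the robot; for the blue socket. May be absent.
- spent_blue: Test cartridge, spent, all grey collar and grip, 76 mm tall, 0.16 kg. Plug foot 44 x 34 mm, 26 mm high (lowest 6 mm 40 x 30); collar 54 x 44 mm from 26 to 34 mm up; grip block 30 (x) x 18 (y) mm from 34 to 76 mm up. Origin: centre of the underside; z up; long sides along x; alike after a half turn. Starts fully home in the blue socket, its x along the reader's. May be absent.
- socket_green (a point): Socket with green marks before and behind it: hole 47 (x) x 37 (y) mm, 30 mm deep, in the top of the reader's block. Point: centre of its mouth, 45 mm above the bench; axes as the reader's. A cartridge is fully home when its collar rests on the block, its foot 26 mm below the mouth.
- fresh_green: Test cartridge, fresh, green collar and grip, 76 mm tall, 0.16 kg. Plug foot 44 x 34 mm, 26 mm high (lowest 6 mm 40 x 30); collar 54 x 44 mm from 26 to 34 mm up; grip block 30 (x) x 18 (y) mm from 34 to 76 mm up. Origin: centre of the underside; z up; long sides along x; alike after a half turn. Stands on the bench, right of the robot; for the green socket. May be absent.
- spent_green: Test cartridge, spent, all grey collar and grip, 76 mm tall, 0.16 kg. Plug foot 44 x 34 mm, 26 mm high (lowest 6 mm 40 x 30); collar 54 x 44 mm from 26 to 34 mm up; grip block 30 (x) x 18 (y) mm from 34 to 76 mm up. Origin: centre of the underside; z up; long sides along x; alike after a half turn. Starts fully home in the green socket, its x along the reader's. May be absent.
- socket_red (a point): Socket with red marks before and behind it: hole 47 (x) x 37 (y) mm, 30 mm deep, in the top of the reader's block. Point: centre of its mouth, 45 mm above the bench; axes as the reader's. A cartridge is fully home when its collar rests on the block, its foot 26 mm below the mouth.
- fresh_red: Test cartridge, fresh, red collar and grip, 76 mm tall, 0.16 kg. Plug foot 44 x 34 mm, 26 mm high (lowest 6 mm 40 x 30); collar 54 x 44 mm from 26 to 34 mm up; grip block 30 (x) x 18 (y) mm from 34 to 76 mm up. Origin: centre of the underside; z up; long sides along x; alike after a half turn. Stands on the bench, right of the robot; for the red socket. May be absent.
- spent_red: Test cartridge, spent, all grey collar and grip, 76 mm tall, 0.16 kg. Plug foot 44 x 34 mm, 26 mm high (lowest 6 mm 40 x 30); collar 54 x 44 mm from 26 to 34 mm up; grip block 30 (x) x 18 (y) mm from 34 to 76 mm up. Origin: centre of the underside; z up; long sides along x; alike after a half turn. Starts fully home in the red socket, its x along the reader's. May be absent.
Things that resemble listed ones, but are neither listed nor needed, are in the scene too. Several things look just like the part that bears cap_top: the one meant starts farthest to the robot's right. What is shaped like the fresh_green but purple is not meant.

How it is judged:
On the way, in this order (a step that is already met when the one before it is completed fails the run):
1. the camera arm is swung clear of the block (value of joint camera_boom above 1.4 rad), for 0.2 s.
2. every spent cartridge lies released in the yellow tray (x of spent_blue in the frame of waste_tray between -0.055 and 0.055 m and y of spent_blue in the frame of waste_tray between -0.085 and 0.085 m and height (world z) of each of spent_blue, spent_green, spent_red below 0.06 m and linear speed of each of spent_blue, spent_green, spent_red below 0.05 m/s and contact force between each of spent_blue, spent_green, spent_red and the fingers below 0.2 N and x of spent_green in the frame of waste_tray between -0.055 and 0.055 m and y of spent_green in the frame of waste_tray between -0.085 and 0.085 m and x of spent_red in the frame of waste_tray between -0.055 and 0.055 m and y of spent_red in the frame of waste_tray between -0.085 and 0.085 m), for 0.2 s.
3. the air cap is pressed down, with no fresh cartridge yet in its socket (value of joint air_cap above 0.006 m and value of joint camera_boom above 1.2 rad and horizontal distance between fresh_blue and socket_blue above 0.05 m and horizontal distance between fresh_green and socket_green above 0.05 m and horizontal distance between fresh_red and socket_red above 0.05 m), for 0.1 s.
4. the air cap is up again (value of joint air_cap below 0.002 m), for 0.1 s.
5. every fresh cartridge is fully home in the socket of its colour and let go, the camera arm still clear (horizontal distance between fresh_blue and socket_blue below 0.004 m and z of fresh_blue in the frame of socket_blue below -0.023 m and angle between each of fresh_blue, fresh_green, fresh_red's own z axis and vertical below 0.08 rad and angle between the x axis of fresh_blue and the x axis of socket_blue, either way round below 0.08 rad and horizontal distance between fresh_green and socket_green below 0.004 m and z of fresh_green in the frame of socket_green below -0.023 m and angle between the x axis of fresh_green and the x axis of socket_green, either way round below 0.08 rad and horizontal distance between fresh_red and socket_red below 0.004 m and z of fresh_red in the frame of socket_red below -0.023 m and angle between the x axis of fresh_red and the x axis of socket_red, either way round below 0.08 rad and contact force between each of fresh_blue, fresh_green, fresh_red and the fingers below 0.2 N and value of joint camera_boom above 1.2 rad), for 0.2 s.
At the end, for the whole second after the job is handed in: Camera arm within 0.1 rad of its stop over the block; air cap up; every fresh cartridge in the socket of its colour, foot at least 23 mm deep, within 4 mm and 0.08 rad; every spent cartridge at rest in the yellow tray (all of step 2 and value of joint camera_boom below 0.1 rad and value of joint air_cap below 0.002 m and horizontal distance between fresh_blue and socket_blue below 0.004 m and z of fresh_blue in the frame of socket_blue below -0.023 m and angle between each of fresh_blue, fresh_green, fresh_red's own z axis and vertical below 0.08 rad and angle between the x axis of fresh_blue and the x axis of socket_blue, either way round below 0.08 rad and horizontal distance between fresh_green and socket_green below 0.004 m and z of fresh_green in the frame of socket_green below -0.023 m and angle between the x axis of fresh_green and the x axis of socket_green, either way round below 0.08 rad and horizontal distance between fresh_red and socket_red below 0.004 m and z of fresh_red in the frame of socket_red below -0.023 m and angle between the x axis of fresh_red and the x axis of socket_red, either way round below 0.08 rad and linear speed of each of fresh_blue, fresh_green, fresh_red below 0.03 m/s); the robot touches nothing.
It fails at once if the wash bottle is pushed more than 30 mm or tipped (distance of wash_bottle from where it was at the start of the episode above 0.03 m or angle between wash_bottle's own z axis and vertical above 0.4 rad).
It fails at once if the stain jar is pushed more than 30 mm or tipped (distance of stain_jar from where it was at the start of the episode above 0.03 m or angle between stain_jar's own z axis and vertical above 0.4 rad).
It fails at once if the slide box is pushed more than 30 mm or tipped (distance of slide_box from where it was at the start of the episode above 0.03 m or angle between slide_box's own z axis and vertical above 0.4 rad).
Of fresh_blue, fresh_green, fresh_red only 2 to 3 are there at a start; the rules pass over those that are not, and their reading is None.
Of spent_blue, spent_green, spent_red only 1 to 2 are there at a start; the rules pass over those that are not, and their reading is None.
At some moment in a run one of fresh_blue, fresh_green, fresh_red may be knocked a few centimetres aside while the robot is not near it.
It also fails if it takes over 210 s, if anything falls off the work surface, if the arm or the gripper's body presses on something with over 40 N, if the wrist force passes 120 N, or if a joint passes its speed limit or range.

## Robot

A 7-joint arm with a two-finger parallel gripper is mounted at the origin on the work surface. World frame = base frame: x ahead of the robot, y to its left, z up, the work surface at z = 0. Lengths are in m, angles in rad, forces in N, time in s.
With the tool pointing down it reaches from about 0.4 to 0.875 m from the base axis. Payload 19.3 kg.
Tool frame: the origin (TCP) lies on the centre line of the jaws, within the pads' length; the fingertips stand 14 mm ahead of it and the grasp point (between the pads) lies 5 mm behind it; z points along the fingers, y is the line along which they close (so a half turn about z gives the same grasp; the last joint's range is limited). The gripper opens to 85 mm and grips with 20 to 120 N. Pads are 22 mm wide; open, the fingers measure 114 mm over their backs; the gripper's body (76 mm by 85 mm) begins 54 mm behind the grasp point. The pads swing forward as they close: fully open they stand 13 mm farther back than shut.
Start: joints at [-1.273, 0.521, -0.036, 1.599, 0.021, 1.021, -0.113], TCP at [0.225, 0.583, 0.245] pointing down, gripper open.
Joint ranges: [-2.91, 2.91], [-0.3, 2.13], [-1.5, 1.42], [0.17, 2.43], [-1.26, 4.41], [0.16, 1.93], [-2.52, 2.52]. Speed limits (rad/s): [1.89, 1.89, 2.39, 2.39, 3.01, 3.01, 3.01].

## Interface

Orientations are given as [roll, pitch, yaw] about the fixed x, y, z axes, in that order (R = Rz(yaw) Ry(pitch) Rx(roll)).
In Python, from workcell import bot, grab_frame, regions_of gives the robot as it stands. The module is installed in compiled form; this text tells all that it offers.
- The arm moves only by the tool play_rows, never from a script. Its argument "plan" is a list of rows, each a list of 3 entries, a list of its own where there are three numbers: the shift along the tool's x, y, z in units of 2.5 cm (1.0 is 2.5 cm), then the turn, a rotation vector about the tool's x, y, z in units of 0.15 rad (1.0 is 0.15 rad), then the closure, from -1 (fully open) to 1 (shut). In form: [[[tx, ty, tz], [rx, ry, rz], jaw], ...]. A call has 1 to 20 rows; each row shifts and turns the commanded pose from where the row before left it, along the tool's axes as they then stand; what a row does not reach is not made up. A row lasts 1/8 s, in which the tool goes at most 62.5 mm and 10.7 degrees, less where a joint would pass 70% of its speed; a pose out of reach is approached as far as the arm can. A call with a number of a shift or a turn outside -1 to 1 is refused whole. A call with a gripper value outside its range is refused whole. The fingers move at their own pace and stop on an object; "newtons" is the grip in N (left out, the last holds). Time passes only in rows, so rows that do not move let the fingers close. It gives the time, the measured TCP pose, the force, the opening and the grip force at its end, in the units of the state.
- bot.observe(): the state, without advancing time (a new reading comes with each control period).
- grab_frame(name): name is "side" or "top"; returns a dict with "pixels" (480x640x3 uint8, red, green, blue), "depth" (480x640 float32, m along the optical axis (not along the pixel's ray), 0 where there is no reading), "camera_matrix" (3x3 intrinsics, pixels), "R" (3x3) and "t" (3): a world point X has camera coordinates R X + t. Camera axes: x right, y down, z forward; pixel columns grow to the right and rows downward; lengths in m; the calibration is good to about 2 mm. A picture is of the moment at which its call begins.
- bot.job_done(): hands the job in; it is judged then, once.
Trained networks look in the newest picture that a camera, given by its name, has taken for a name from the list of things; names that differ only in an ending like _2 or _b are one class to them, and where a whole thing is asked for, a point or a joint stands for the part that bears it (a point fixed in the world has none). Each returns a list of dicts, best first, with "p" (0 to 1); they miss things now and then, are a little off and sometimes report something else, mostly with a low value. They report only what shows in the picture. A call takes as long as a camera call. They do not tell look-alikes from the thing itself.
- regions_of(thing, camera): "mask" (480x640 bool, what is visible of it) and "box" ([left, top, right, bottom] in pixels, round what is visible of it).
The state is a dict: "clock": time; "qpos": joint angles; "qd": joint speeds; "joint_efforts": joint torques, N m; "position": TCP position; "tool_rot": TCP orientation; "force": force on the tool from outside, world axes, zero at the start; "moment": the same for the moment, N m; "grip_width": finger opening in m; "finger_force": force on a finger pad.
Only numpy, scipy, OpenCV 4.12 (cv2) and the standard library are available. Lean on these libraries where they do the work, as an engineer would, in place of code of your own. Each camera call takes 0.05 s, during which the arm holds its last target. There are 200 camera calls.

## Working session

There is one attempt and no reset: what is moved stays moved. The work goes in short steps, Python scripts to look and compute and a tool call to move; the robot and the scene stay as the last step left them, time stands still between calls to the robot, and variables do not carry over. Pictures are saved under pics/ and viewed, at most 14 in all, crops included, and the job is handed in when it is done.

Besides the shell and the picture viewer there is one more tool, called after "Emit:" by a JSON object that holds its "name" and its "arguments", one argument or row to a line. play_rows: Moves the arm, as the interface text tells. Its arguments: {"type":"object","properties":{"plan":{"type":"array"},"newtons":{"type":"number"}},"required":["plan"]}

```bash
mkdir -p pics
cat > h.py <<'E'
import numpy as np, cv2
from workcell import bot, grab_frame, regions_of
def world(f,mask=None):
    d=f["depth"];K=f["camera_matrix"];v,u=np.mgrid[0:480,0:640]
    P=np.stack([(u-K[0,2])/K[0,0]*d,(v-K[1,2])/K[1,1]*d,d],-1)
    return (P-f["t"])@f["R"]   # R^T (P-t)
def save(n,p): cv2.imwrite("pics/"+n+".png",cv2.cvtColor(p,cv2.COLOR_RGB2BGR))
E
python3 - <<'E'
from h import *
for c in("top","side"):
    f=grab_frame(c);save(c+"0",f["pixels"]);np.savez(c+"0.npz",**f)
    print(c,f["camera_matrix"].tolist(),(-f["R"].T@f["t"]).round(3),f["R"].round(2).tolist())
    for n in("boom_handle","cap_top","waste_tray","wash_bottle","stain_jar","slide_box","fresh_blue","fresh_green","fresh_red","spent_blue","reader"):
        W=world(f)
        for r in regions_of(n,c):
            m=r["mask"]&(f["depth"]>0)
            if m.sum(): print(n,round(r["p"],2),np.array(r["box"]).astype(int).tolist(),np.median(W[m],0).round(3),W[m][:,2].max().round(3))
print(bot.observe())
E
```

```text
top [[504.206677993409, 0.0, 314.1965492596349], [0.0, 504.206677993409, 248.10070166540672], [0.0, 0.0, 1.0]] [ 0.319 -0.029  1.19 ] [[0.01, -1.0, 0.0], [-0.98, -0.01, -0.18], [0.18, 0.0, -0.98]]
boom_handle 0.79 [245, 179, 310, 257] [0.558 0.038 0.156] 0.206
cap_top 0.79 [331, 107, 373, 126] [ 0.797 -0.134  0.17 ] 0.176
cap_top 0.72 [271, 111, 297, 124] [0.79  0.031 0.17 ] 0.176
cap_top 0.7 [381, 166, 420, 191] [ 0.657 -0.235  0.169] 0.174
waste_tray 0.62 [288, 274, 367, 325] [ 0.415 -0.063  0.003] 0.036
wash_bottle 0.72 [193, 297, 219, 315] [0.392 0.209 0.069] 0.104
stain_jar 0.62 [158, 320, 180, 340] [0.345 0.289 0.062] 0.07
stain_jar 0.56 [193, 296, 221, 319] [0.392 0.209 0.069] 0.104
stain_jar 0.36 [434, 242, 458, 269] [ 0.516 -0.331  0.034] 0.081
slide_box 0.73 [461, 345, 512, 380] [ 0.269 -0.412  0.033] 0.041
fresh_green 0.76 [407, 348, 435, 373] [ 0.283 -0.26   0.034] 0.082
fresh_green 0.67 [403, 301, 429, 329] [ 0.382 -0.259  0.034] 0.079
fresh_red 0.64 [432, 241, 458, 267] [ 0.516 -0.33   0.035] 0.081
reader 0.75 [247, 178, 345, 268] [0.592 0.016 0.041] 0.206
side [[513.80
[... 1324 characters left out ...]
38] 0.204
{'clock': 1.2, 'qpos': array([-1.27319329,  0.52138376, -0.03629379,  1.5995125 ,  0.02122209,
        1.02108083, -0.11277794]), 'qd': array([-0.00176366,  0.00046135,  0.00104252,  0.00031565, -0.00064176,
       -0.00161547, -0.00010085]), 'joint_efforts': array([-1.23925151e-03, -9.26820016e+01,  1.97774872e+00, -3.70260501e+01,
        1.79111841e-02,  1.74216078e-03, -6.15632345e-06]), 'position': array([0.22475813, 0.58318137, 0.2452965 ]), 'tool_rot': array([3.14159017e+00, 2.07482809e-05, 2.77377514e+00]), 'force': array([ 0.42770636,  0.90910185, -0.7254443 ]), 'moment': array([-0.02880172, -0.04493831, -0.00085049]), 'finger_force': 0.0, 'grip_width': 0.0853057317106738}
```

View pics/top0.png

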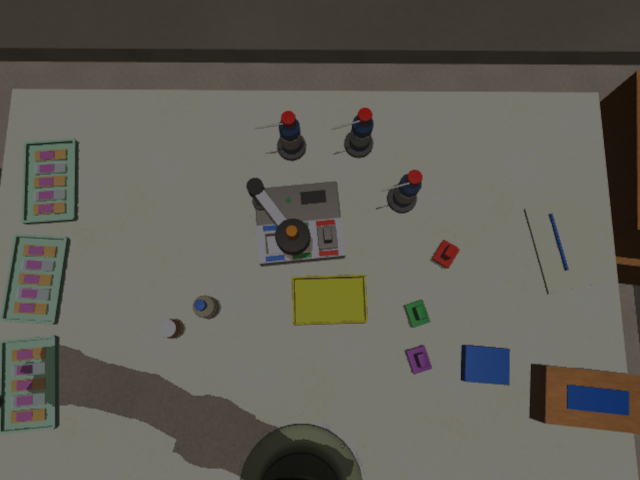

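View pics/side0.png

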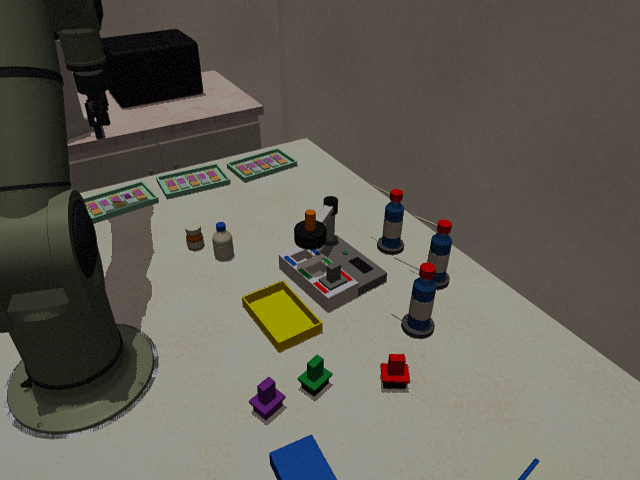

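Candidates seen in the top image: red caps at (288,118), (365,115) and (415,177). The rightmost, (415,177), is the one meant. Green cartridge at (417,313), purple decoy at (418,358), red at (446,254), grey spent one in the red socket at (327,236). The orange handle is at (292,231) and the hinge at (256,186).

```bash
cat >> h.py <<'E'
def rect(xy):
    (c,(a,b),t)=cv2.minAreaRect((xy*1000).astype(np.float32)); 
    if a<b: a,b,t=b,a,t+90
    return np.round(c,1),round(a,1),round(b,1),round(np.deg2rad((t+90)%180-90),3)
def sel(f,box,lo,hi,cols=None):
    W=world(f);l,t,r,b=box;m=np.zeros((480,640),bool);m[t:b,l:r]=1
    m&=(f["depth"]>0)&(W[...,2]>lo)&(W[...,2]<hi)
    if cols is not None:
        hsv=cv2.cvtColor(f["pixels"],cv2.COLOR_RGB2HSV).astype(int)
        m&=(hsv[...,1]>110)&cols(hsv[...,0])
    return W[m],m
E
python3 - <<'E'
from h import *
F={c:dict(np.load(c+"0.npz")) for c in("top","side")}
t,s=F["top"],F["side"]
def rep(n,f,box,lo,hi,cols=None):
    P,m=sel(f,box,lo,hi,cols)
    print(n,len(P),rect(P[:,:2]) if len(P)>4 else "",P.mean(0).round(4) if len(P) else "", np.percentile(P[:,2],50).round(4) if len(P) else "")
rep("block top",t,(250,205,350,275),.035,.055)
rep("housing",t,(250,175,350,225),.024,.034)
rep("handle t",t,(280,215,305,245),.195,.21)
rep("handle s",s,(295,200,330,250),.195,.21)
rep("head t",t,(260,205,320,265),.15,.165)
rep("hub t",t,(240,170,285,215),.11,.17)
rep("hub s",s,(315,190,345,220),.11,.17)
rep("cap t",t,(395,160,430,195),.168,.18)
rep("cap s",s,(400,255,440,290),.168,.18)
rep("tray",t,(280,265,375,335),.02,.04)
for n,bt,bs in(("green",(400,295,435,330),(295,350,335,397)),("red",(430,238,462,270),(378,348,413,392)),("spent",(310,215,345,260),(318,250,355,300))):
    for f,b in((t,bt),(s,bs)):
        if n=="spent": rep(n+" grip",f,b,.09,.105)
        else: rep(n+" collar",f,b,.029,.037);rep(n+" grip",f,b,.071,.085)
a=cv2.resize(t["pixels"][170:275,240:350],None,fx=3.6,fy=3.6,interpolation=2);b=cv2.resize(t["pixels"][150:255,370:480],None,fx=3.6,fy=3.6,interpolation=2)
save("c1",np.clip(np.hstack([a,b])*1.5,0,255).astype(np.uint8))
E
```

```text
block top 2012 (array([574.3,   7.6]), 200.5, 142.9, np.float64(-1.462)) [ 0.5456 -0.004   0.0448] 0.0444
housing 2381 (array([642.9,  14.2]), 200.1, 91.5, np.float64(-1.471)) [ 0.6443 -0.001   0.0291] 0.0291
handle t 108 (array([536.5,  17.6]), 21.8, 21.5, np.float64(0.813)) [0.5364 0.0177 0.2007] 0.2007
handle s 71 (array([536.4,  16.4]), 22.2, 21.8, np.float64(0.152)) [0.5357 0.015  0.2003] 0.2013
head t 862 (array([558.9,  25.7]), 119.0, 72.8, np.float64(0.343)) [0.5386 0.0203 0.1565] 0.1567
hub t 565 (array([617.6,  82.4]), 99.9, 35.6, np.float64(0.577)) [0.6233 0.0843 0.1513] 0.1507
hub s 366 (array([621.5,  76.9]), 107.0, 36.3, np.float64(0.757)) [0.6268 0.0811 0.1483] 0.1504
cap t 156 (array([ 662.3, -240.1]), 30.0, 29.4, np.float64(1.494)) [ 0.6622 -0.2392  0.1708] 0.1706
cap s 137 (array([ 661.5, -240.5]), 31.1, 30.2, np.float64(0.877)) [ 0.6602 -0.2412  0.1716] 0.1716
tray 468 (array([414.2, -63.2]), 170.1, 110.3, np.float64(-1.535)) [ 0.4146 -0.0645  0.0279] 0.0281
green collar 292 (array([ 383., -263.]), 53.3, 43.7, np.float64(0.322)) [ 0.3819 -0.26    0.0328] 0.0329
gre
[... 236 characters left out ...]
.6, -264.1]), 31.0, 18.6, np.float64(0.276)) [ 0.3821 -0.2649  0.0754] 0.0757
red collar 245 (array([ 521.3, -334.7]), 54.6, 43.9, np.float64(-0.572)) [ 0.5186 -0.3304  0.0328] 0.0328
red grip 104 (array([ 521.2, -334.3]), 29.9, 18.3, np.float64(-0.567)) [ 0.5207 -0.3344  0.0749] 0.0746
red collar 338 (array([ 520.8, -335.6]), 54.2, 47.2, np.float64(-0.569)) [ 0.5161 -0.3397  0.0336] 0.0336
red grip 139 (array([ 520.3, -335.9]), 29.6, 20.7, np.float64(-0.599)) [ 0.52   -0.3359  0.0752] 0.0754
spent grip 98 (array([555.1, -57.3]), 29.6, 18.0, np.float64(0.098)) [ 0.5544 -0.0571  0.0938] 0.0936
spent grip 82 (array([554.8, -57.7]), 30.1, 20.3, np.float64(0.06)) [ 0.554  -0.0589  0.0943] 0.0945
```

View pics/c1.png

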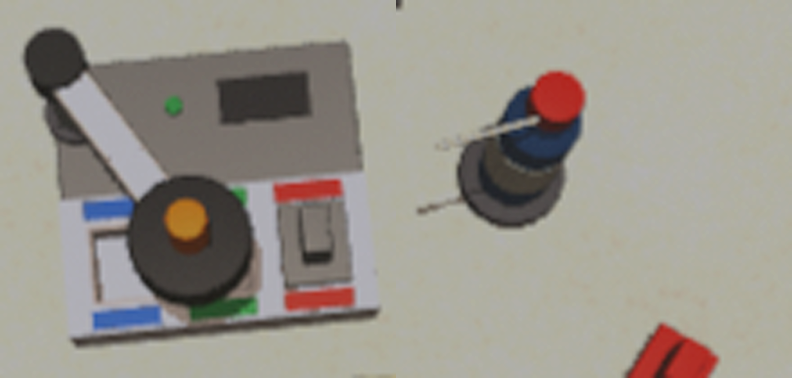

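The close crop shows the blue socket empty and a spent cartridge in the red one. The green socket is hidden under the head. The rightmost cap is isolated and clear. Moving now: turn, then go above the handle.

```bash
cat >> h.py <<'E'
def go(*targets):
    """targets: (x,y,z,yaw) in sequence; prints turn units, then shift units in the turned frame"""
    o=bot.observe();p=o["position"];y=o["tool_rot"][2]
    print("now",p.round(4),o["tool_rot"].round(3),"w",round(o["grip_width"],4),"q7",o["qpos"][6].round(2),"F",o["force"].round(1),"t",round(o["clock"],1))
    for X in targets:
        dy=X[3]-y; dy=(dy+np.pi)%(2*np.pi)-np.pi
        y=X[3];d=np.array(X[:3])-p;p=np.array(X[:3])
        s=np.array([d[0]*np.cos(y)+d[1]*np.sin(y),d[0]*np.sin(y)-d[1]*np.cos(y),-d[2]])/.025
        print("turn",round(-dy/.15,2),"shift",s.round(2),"total",np.linalg.norm(s).round(1))
E
python3 -c "
from h import *
go((.5365,.0172,.245,3.7),(.5365,.0172,.183,3.7))"
```

```text
now [0.2248 0.5832 0.2453] [3.142 0.    2.774] w 0.0853 q7 -0.11 F [ 0.4  0.9 -0.7] t 1.2
turn -6.17 shift [ 1.420e+00 -2.581e+01  1.000e-02] total 25.8
turn -0.0 shift [-0.    0.    2.48] total 2.5
```

Emit:
{"name": "play_rows", "arguments": {
  "plan": [
    [[0,0,0],[0,0,-0.88],-1],
    [[0,0,0],[0,0,-0.88],-1],
    [[0,0,0],[0,0,-0.88],-1],
    [[0,0,0],[0,0,-0.88],-1],
    [[0,0,0],[0,0,-0.88],-1],
    [[0,0,0],[0,0,-0.88],-1],
    [[0,0,0],[0,0,-0.88],-1],
    [[0.05,-1,0],[0,0,0],-1],
    [[0.05,-1,0],[0,0,0],-1],
    [[0.05,-1,0],[0,0,0],-1],
    [[0.05,-1,0],[0,0,0],-1],
    [[0.05,-1,0],[0,0,0],-1],
    [[0.05,-1,0],[0,0,0],-1],
    [[0.05,-1,0],[0,0,0],-1],
    [[0.05,-1,0],[0,0,0],-1],
    [[0.05,-1,0],[0,0,0],-1],
    [[0.05,-1,0],[0,0,0],-1],
    [[0.05,-1,0],[0,0,0],-1],
    [[0.05,-1,0],[0,0,0],-1],
    [[0.05,-1,0],[0,0,0],-1]
  ]
}}

```text
clock: 3.7
position: [0.383, 0.2975, 0.2454]
tool_rot: [3.142, 0.0, -2.586]
force: [-0.0, -0.2, 0.5]
grip_width: 0.0856
finger_force: 0.0
```

Emit:
{"name": "play_rows", "arguments": {
  "plan": [
    [[0.05,-1,0],[0,0,0],-1],
    [[0.05,-1,0],[0,0,0],-1],
    [[0.05,-1,0],[0,0,0],-1],
    [[0.05,-1,0],[0,0,0],-1],
    [[0.05,-1,0],[0,0,0],-1],
    [[0.05,-1,0],[0,0,0],-1],
    [[0.05,-1,0],[0,0,0],-1],
    [[0.05,-1,0],[0,0,0],-1],
    [[0.05,-1,0],[0,0,0],-1],
    [[0.05,-1,0],[0,0,0],-1],
    [[0.05,-1,0],[0,0,0],-1],
    [[0.05,-0.9,0],[0,0,0],-1],
    [[0,0,0],[0,0,0],-1]
  ]
}}

```text
clock: 5.32
position: [0.5272, 0.0362, 0.2453]
tool_rot: [-3.141, -0.0, -2.588]
force: [-0.3, 0.6, -0.7]
grip_width: 0.0853
finger_force: 0.0
```

```bash
python3 -c "
from h import *
go((.5365,.0172,.183,3.7))"
```

```text
now [0.5272 0.0362 0.2453] [-3.141 -0.    -2.588] w 0.0853 q7 1.91 F [-0.3  0.6 -0.7] t 5.3
turn -0.03 shift [ 0.09 -0.84  2.49] total 2.6
```

Emit:
{"name": "play_rows", "arguments": {
  "plan": [
    [[0.09,-0.84,0],[0,0,0],-1],
    [[0,0,0.83],[0,0,0],-1],
    [[0,0,0.83],[0,0,0],-1],
    [[0,0,0.83],[0,0,0],-1],
    [[0,0,0],[0,0,0],0.3],
    [[0,0,0],[0,0,0],0.3],
    [[0,0,0],[0,0,0],0.3],
    [[0,0,0],[0,0,0],0.3]
  ],
  "newtons": 20
}}

```text
clock: 6.32
position: [0.5362, 0.019, 0.1836]
tool_rot: [-3.141, 0.001, -2.585]
force: [-0.3, 0.4, -0.3]
grip_width: 0.0299
finger_force: 0.0
```

Run:
```python
from h import *
go((.5365,.0172,.183,3.7))
H=np.array([.6448,.0993])
for i,b in enumerate(np.linspace(.133,1.66,12)):
    a=-2.361-b; print(b.round(2),(H+.135*np.array([np.cos(a),np.sin(a)])).round(3),end=" ")
```

```text
now [0.5362 0.019  0.1836] [-3.141e+00  1.000e-03 -2.585e+00] w 0.0299 q7 1.94 F [-0.3  0.4 -0.3] t 6.3
turn -0.02 shift [ 0.03 -0.07  0.02] total 0.1
0.13 [0.537 0.018] 0.27 [0.527 0.034] 0.41 [0.519 0.05 ] 0.55 [0.513 0.068] 0.69 [0.51  0.087] 0.83 [0.51  0.106] 0.97 [0.512 0.124] 1.1 [0.517 0.142] 1.24 [0.524 0.16 ] 1.38 [0.534 0.176] 1.52 [0.545 0.19 ] 1.66 [0.559 0.203]
```

Emit:
{"name": "play_rows", "arguments": {
  "plan": [
    [[0.02,0.69,0],[0,0,0.85],0.3],
    [[0.02,0.69,0],[0,0,0.85],0.3],
    [[0.02,0.69,0],[0,0,0.85],0.3],
    [[0.02,0.69,0],[0,0,0.85],0.3],
    [[0.02,0.69,0],[0,0,0.85],0.3],
    [[0.02,0.69,0],[0,0,0.85],0.3],
    [[0.02,0.69,0],[0,0,0.85],0.3],
    [[0.02,0.69,0],[0,0,0.85],0.3],
    [[0.02,0.69,0],[0,0,0.85],0.3],
    [[0.02,0.69,0],[0,0,0.85],0.3],
    [[0.02,0.69,0],[0,0,0.85],0.3],
    [[0.02,0.69,0],[0,0,0.85],0.3],
    [[0,0,0],[0,0,0],0.3],
    [[0,0,0],[0,0,0],0.3]
  ]
}}

```text
clock: 8.07
position: [0.5573, 0.2048, 0.1831]
tool_rot: [-3.141, 0.0, 2.17]
force: [-0.8, -1.2, 0.5]
grip_width: 0.0297
finger_force: 0.0
```

Emit:
{"name": "play_rows", "arguments": {
  "plan": [
    [[0,0,0],[0,0,0],-1],
    [[0,0,0],[0,0,0],-1],
    [[0,0,-0.8],[0,0,0],-1],
    [[0,0,-0.9],[0,0,0],-1],
    [[0,0,-0.9],[0,0,0],-1],
    [[0,0,0],[0,0,0],-1]
  ]
}}

```text
clock: 8.82
position: [0.5583, 0.2053, 0.2495]
tool_rot: [3.139, 0.0, 2.168]
force: [-0.1, 0.4, 0.1]
grip_width: 0.0851
finger_force: 0.0
```

Run:
```python
from h import *
go((.555,-.0575,.245,1.7),(.555,-.0575,.083,1.7))
t=grab_frame("top");s=grab_frame("side")
for f,b in((t,(180,120,330,260)),(s,(180,130,350,260))):
    P,m=sel(f,b,.19,.21,lambda h:(h>5)&(h<25));print("handle",len(P),P.mean(0).round(4) if len(P) else 0)
a=cv2.resize(t["pixels"][150:285,220:360],None,fx=3,fy=3,interpolation=2);b=cv2.resize(s["pixels"][180:315,260:400],None,fx=3,fy=3,interpolation=2)
save("c2",np.clip(np.hstack([a,b])*1.5,0,255).astype(np.uint8))
```

```text
now [0.5583 0.2053 0.2495] [3.139 0.    2.168] w 0.0851 q7 0.31 F [-0.1  0.4  0.1] t 8.8
turn 3.12 shift [-10.41  -1.49   0.18] total 10.5
turn -0.0 shift [0.   0.   6.48] total 6.5
handle 3 [0.5652 0.201  0.201 ]
handle 71 [0.5575 0.2001 0.1987]
```

View pics/c2.png

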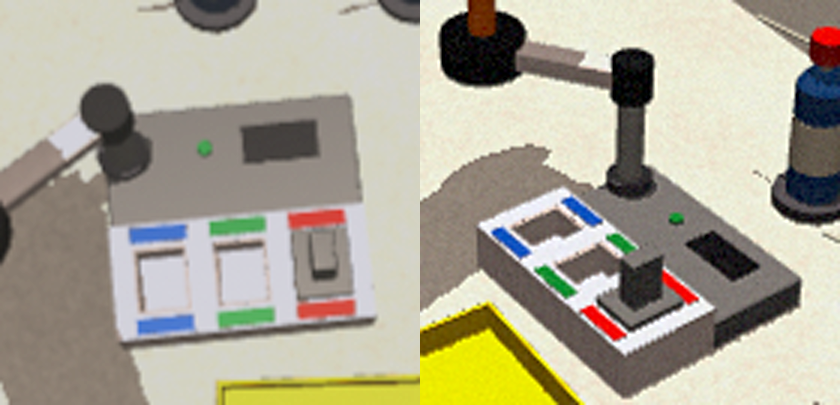

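Arm at about 1.63 rad. Only the red socket holds a spent cartridge: the blue and green sockets are empty, and there is no fresh blue.

```bash
python3 -c "
from h import *
go((.555,-.0575,.245,.095),(.555,-.0575,.075,.095),(.555,-.0575,.2,.095),(.415,-.064,.2,.095),(.415,-.064,.062,.095))"
```

```text
now [0.5575 0.2052 0.2477] [-3.141 -0.     2.168] w 0.0853 q7 0.31 F [ 0.4  0.1 -0.3] t 8.9
turn 13.82 shift [-1.1  10.45  0.11] total 10.5
turn -0.0 shift [0.  0.  6.8] total 6.8
turn -0.0 shift [ 0.  0. -5.] total 5.0
turn -0.0 shift [-5.6  -0.27 -0.  ] total 5.6
turn -0.0 shift [0.   0.   5.52] total 5.5
```

Emit:
{"name": "play_rows", "arguments": {
  "plan": [
    [[0,0,0],[0,0,0.99],-1],
    [[0,0,0],[0,0,0.99],-1],
    [[0,0,0],[0,0,0.99],-1],
    [[0,0,0],[0,0,0.99],-1],
    [[0,0,0],[0,0,0.99],-1],
    [[0,0,0],[0,0,0.99],-1],
    [[0,0,0],[0,0,0.99],-1],
    [[0,0,0],[0,0,0.99],-1],
    [[0,0,0],[0,0,0.99],-1],
    [[0,0,0],[0,0,0.99],-1],
    [[0,0,0],[0,0,0.99],-1],
    [[0,0,0],[0,0,0.99],-1],
    [[0,0,0],[0,0,0.99],-1],
    [[0,0,0],[0,0,0.95],-1],
    [[0,0,0],[0,0,0],-1]
  ]
}}

```text
clock: 10.8
position: [0.5574, 0.2052, 0.2471]
tool_rot: [3.14, 0.001, 0.096]
force: [0.2, -0.6, -0.4]
grip_width: 0.0855
finger_force: 0.0
```

Emit:
{"name": "play_rows", "arguments": {
  "plan": [
    [[-0.1,0.95,0],[0,0,0],-1],
    [[-0.1,0.95,0],[0,0,0],-1],
    [[-0.1,0.95,0],[0,0,0],-1],
    [[-0.1,0.95,0],[0,0,0],-1],
    [[-0.1,0.95,0],[0,0,0],-1],
    [[-0.1,0.95,0],[0,0,0],-1],
    [[-0.1,0.95,0],[0,0,0],-1],
    [[-0.1,0.95,0],[0,0,0],-1],
    [[-0.1,0.95,0],[0,0,0],-1],
    [[-0.1,0.95,0],[0,0,0],-1],
    [[-0.1,0.95,0],[0,0,0],-1],
    [[0,0,0.5],[0,0,0],-1],
    [[0,0,0.5],[0,0,0],-1],
    [[0,0,0.5],[0,0,0],-1],
    [[0,0,0.5],[0,0,0],-1],
    [[0,0,0],[0,0,0],-1]
  ]
}}

```text
clock: 12.8
position: [0.5547, -0.0571, 0.197]
tool_rot: [3.142, 0.002, 0.095]
force: [0.4, 0.6, -0.7]
grip_width: 0.0854
finger_force: 0.0
```

```bash
python3 -c "
from h import *
go((.555,-.0575,.19,.095),(.555,-.0575,.075,.095))"
```

```text
now [ 0.5547 -0.0571  0.197 ] [3.142e+00 2.000e-03 9.500e-02] w 0.0854 q7 -0.95 F [ 0.4  0.6 -0.7] t 12.8
turn 0.0 shift [0.01 0.02 0.28] total 0.3
turn -0.0 shift [0.  0.  4.6] total 4.6
```

Emit:
{"name": "play_rows", "arguments": {
  "plan": [
    [[0,0,0.8],[0,0,0],-1],
    [[0,0,0.8],[0,0,0],-1],
    [[0,0,0.8],[0,0,0],-1],
    [[0,0,0.8],[0,0,0],-1],
    [[0,0,0.8],[0,0,0],-1],
    [[0,0,0.88],[0,0,0],-1],
    [[0,0,0],[0,0,0],1],
    [[0,0,0],[0,0,0],1],
    [[0,0,0],[0,0,0],1],
    [[0,0,0],[0,0,0],1],
    [[0,0,0],[0,0,0],1],
    [[0,0,0],[0,0,0],1]
  ],
  "newtons": 40
}}

```text
clock: 14.3
position: [0.5554, -0.0571, 0.0767]
tool_rot: [-3.141, -0.001, 0.095]
force: [-0.8, 1.6, 5.2]
grip_width: 0.0172
finger_force: 39.5
```

Emit:
{"name": "play_rows", "arguments": {
  "plan": [
    [[0,0,-0.5],[0,0,0],1],
    [[0,0,-0.5],[0,0,0],1],
    [[0,0,-0.8],[0,0,0],1],
    [[0,0,-0.8],[0,0,0],1],
    [[0,0,-0.8],[0,0,0],1],
    [[0,0,0],[0,0,0],1]
  ]
}}

```text
clock: 15.05
position: [0.5558, -0.0573, 0.1627]
tool_rot: [-3.142, -0.002, 0.095]
force: [-0.2, -0.8, -1.3]
grip_width: 0.0173
finger_force: 39.5
```

Run:
```python
from h import *
go((.414,-.063,.160,.095),(.414,-.063,.0625,.095))
s=grab_frame("side")
save("c3",np.clip(cv2.resize(s["pixels"][150:380,230:450],None,fx=2.5,fy=2.5)*1.5,0,255).astype(np.uint8))
```

```text
now [ 0.5558 -0.0573  0.1627] [-3.142e+00 -2.000e-03  9.500e-02] w 0.0173 q7 -0.91 F [-0.2 -0.8 -1.3] t 15.1
turn -0.0 shift [-5.67 -0.31  0.11] total 5.7
turn -0.0 shift [0.  0.  3.9] total 3.9
```

View pics/c3.png

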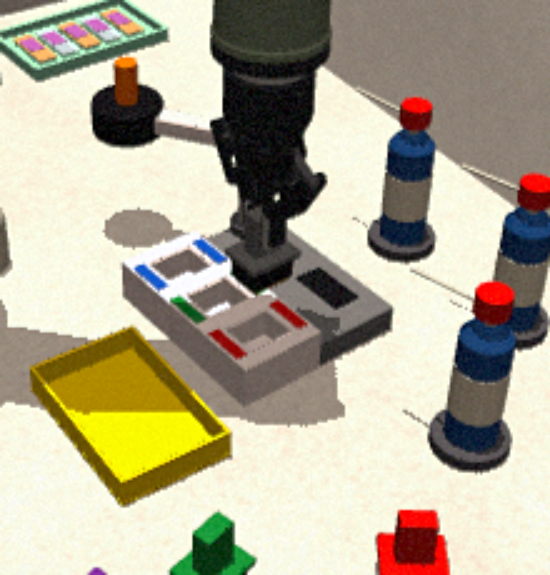

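The spent cartridge is held upright, and all three sockets are now empty.

Emit:
{"name": "play_rows", "arguments": {
  "plan": [
    [[-0.95,-0.05,0],[0,0,0],1],
    [[-0.95,-0.05,0],[0,0,0],1],
    [[-0.95,-0.05,0],[0,0,0],1],
    [[-0.95,-0.05,0],[0,0,0],1],
    [[-0.95,-0.05,0],[0,0,0],1],
    [[-0.92,-0.06,0],[0,0,0],1],
    [[0,0,0.9],[0,0,0],1],
    [[0,0,0.9],[0,0,0],1],
    [[0,0,0.9],[0,0,0],1],
    [[0,0,0.7],[0,0,0],1],
    [[0,0,0.5],[0,0,0],1],
    [[0,0,0],[0,0,0],1],
    [[0,0,0],[0,0,0],1]
  ]
}}

```text
clock: 16.73
position: [0.4131, -0.0632, 0.0636]
tool_rot: [3.141, 0.0, 0.095]
force: [0.3, -0.3, -1.9]
grip_width: 0.0177
finger_force: 39.6
```

Emit:
{"name": "play_rows", "arguments": {
  "plan": [
    [[0,0,0],[0,0,0],-0.2],
    [[0,0,0],[0,0,0],-1],
    [[0,0,0],[0,0,0],-1],
    [[0,0,0],[0,0,0],-1],
    [[0,0,-0.5],[0,0,0],-1],
    [[0,0,-0.9],[0,0,0],-1],
    [[0,0,-0.9],[0,0,0],-1],
    [[0,0,-0.9],[0,0,0],-1],
    [[0,0,-0.9],[0,0,0],-1],
    [[0,0,-0.9],[0,0,0],-1],
    [[0,0,-0.9],[0,0,0],1],
    [[0,0,0],[0,0,0],1]
  ]
}}

```text
clock: 18.23
position: [0.4138, -0.0629, 0.2119]
tool_rot: [-3.141, -0.002, 0.095]
force: [-0.1, 0.0, -0.7]
grip_width: 0.0515
finger_force: 0.0
```

Run:
```python
from h import *
go((.6615,-.2403,.215,.095),(.6615,-.2403,.186,.095))
s=grab_frame("side")
W=world(s)
P,m=sel(s,(230,270,335,360),.045,.1);print(len(P),rect(P[:,:2]),np.percentile(P[:,2],98))
P,m=sel(s,(230,220,335,360),.07,.09);print(len(P),rect(P[:,:2]),P[:,2].max())
```

```text
now [ 0.4138 -0.0629  0.2119] [-3.141e+00 -2.000e-03  9.500e-02] w 0.0515 q7 -0.96 F [-0.1  0.  -0.7] t 18.2
turn 0.0 shift [ 9.19  8.   -0.12] total 12.2
turn -0.0 shift [0.   0.   1.16] total 1.2
547 (array([ 440.9, -109. ]), 309.3, 128.7, np.float64(0.904)) 0.08127418668289393
222 (array([477.3, -52.7]), 447.9, 119.4, np.float64(0.954)) 0.08998088498105429
```

Emit:
{"name": "play_rows", "arguments": {
  "plan": [
    [[0.92,0.8,0],[0,0,0],1],
    [[0.92,0.8,0],[0,0,0],1],
    [[0.92,0.8,0],[0,0,0],1],
    [[0.92,0.8,0],[0,0,0],1],
    [[0.92,0.8,0],[0,0,0],1],
    [[0.92,0.8,0],[0,0,0],1],
    [[0.92,0.8,0],[0,0,0],1],
    [[0.92,0.8,0],[0,0,0],1],
    [[0.92,0.8,0],[0,0,0],1],
    [[0.92,0.8,0],[0,0,0],1],
    [[0,0,0],[0,0,0],1],
    [[0,0,0.5],[0,0,0],1],
    [[0,0,0.4],[0,0,0],1],
    [[0,0,0],[0,0,0],1]
  ]
}}

```text
clock: 20.02
position: [0.6606, -0.2397, 0.1874]
tool_rot: [-3.141, 0.001, 0.095]
force: [-0.5, 0.4, -0.7]
grip_width: -0.0003
finger_force: 0.0
```

```bash
python3 -c "
from h import *
go((.6615,-.2403,.176,.095))"
```

```text
now [ 0.6606 -0.2397  0.1874] [-3.141e+00  1.000e-03  9.500e-02] w -0.0003 q7 -0.75 F [-0.5  0.4 -0.7] t 20.0
turn 0.0 shift [0.03 0.03 0.46] total 0.5
```

Emit:
{"name": "play_rows", "arguments": {
  "plan": [
    [[0.03,0.03,0.16],[0,0,0],1],
    [[0,0,0.16],[0,0,0],1],
    [[0,0,0.14],[0,0,0],1],
    [[0,0,0],[0,0,0],1],
    [[0,0,0],[0,0,0],1]
  ]
}}

```text
clock: 20.65
position: [0.6622, -0.241, 0.178]
tool_rot: [-3.141, -0.001, 0.095]
force: [-4.3, 3.0, 14.1]
grip_width: 0.0001
finger_force: 7.1
```

Emit:
{"name": "play_rows", "arguments": {
  "plan": [
    [[0,0,0],[0,0,0],1],
    [[0,0,0],[0,0,0],1],
    [[0,0,-0.5],[0,0,0],1],
    [[0,0,-0.8],[0,0,0],1],
    [[0,0,-0.8],[0,0,0],-1],
    [[0,0,0],[0,0,0],-1]
  ]
}}

```text
clock: 21.4
position: [0.6625, -0.2416, 0.2319]
tool_rot: [3.14, -0.003, 0.095]
force: [0.5, 0.9, 0.2]
grip_width: 0.0359
finger_force: 0.0
```

```bash
cat > m.py <<'E'
from h import *
def cart(n,cols):
    out=[]
    for c,k in(("top",(.0,.0)),("side",(0,0))):
        f=grab_frame(c);W=world(f);hsv=cv2.cvtColor(f["pixels"],cv2.COLOR_RGB2HSV).astype(int)
        b=(hsv[...,1]>110)&(hsv[...,2]>40)&cols(hsv[...,0])&(f["depth"]>0)&(W[...,0]>.2)&(W[...,0]<.8)&(W[...,1]<-.15)&(W[...,1]>-.5)
        for lo,hi in((.028,.037),(.07,.085)):
            m=(b&(W[...,2]>lo)&(W[...,2]<hi)).astype(np.uint8)
            q,L,S,_=cv2.connectedComponentsWithStats(m)
            if q>1:
                P=W[L==1+S[1:,4].argmax()];print(n,c,len(P),rect(P[:,:2]),P[:,2].mean().round(4))
E
python3 - <<'E'
from m import *
cart("green",lambda h:(h>45)&(h<80)); cart("red",lambda h:(h<8)|(h>172))
f=grab_frame("top")
for n,b in(("tray grip",(280,255,375,335)),):
    P,m=sel(f,b,.07,.09);print(n,len(P),rect(P[:,:2]) if len(P)>3 else"")
go()
E
```

```text
green top 234 (array([ 384.2, -262.1]), 50.5, 41.5, np.float64(0.314)) 0.0328
green top 114 (array([ 383.1, -263.1]), 29.5, 18.5, np.float64(0.273)) 0.0746
green side 289 (array([ 382.8, -263.9]), 53.8, 44.2, np.float64(0.309)) 0.0338
green side 112 (array([ 383.1, -263.2]), 29.7, 17.2, np.float64(0.328)) 0.0756
red top 252 (array([ 521.3, -333.9]), 52.9, 42.7, np.float64(-0.588)) 0.0326
red top 108 (array([ 521.4, -334.5]), 30.4, 18.2, np.float64(-0.586)) 0.0744
red side 348 (array([ 521.1, -334.8]), 53.7, 46.6, np.float64(-0.58)) 0.0334
red side 141 (array([ 520.7, -335.2]), 30.4, 19.7, np.float64(-0.434)) 0.0752
tray grip 0 
now [ 0.6617 -0.2409  0.229 ] [-3.141e+00  1.000e-03  9.500e-02] w 0.0725 q7 -0.78 F [-0.   0.2 -0.3] t 21.6
```

```bash
python3 -c "
from h import *
go((.5211,-.3347,.22,-.58),(.5211,-.3347,.058,-.58))"
```

```text
now [ 0.6617 -0.2409  0.229 ] [-3.141e+00  1.000e-03  9.500e-02] w 0.0725 q7 -0.78 F [-0.   0.2 -0.3] t 21.6
turn 4.5 shift [-2.65  6.22  0.36] total 6.8
turn -0.0 shift [ 0.   -0.    6.48] total 6.5
```

Emit:
{"name": "play_rows", "arguments": {
  "plan": [
    [[0,0,0],[0,0,0.9],-1],
    [[0,0,0],[0,0,0.9],-1],
    [[0,0,0],[0,0,0.9],-1],
    [[0,0,0],[0,0,0.9],-1],
    [[0,0,0],[0,0,0.9],-1],
    [[-0.38,0.89,0],[0,0,0],-1],
    [[-0.38,0.89,0],[0,0,0],-1],
    [[-0.38,0.89,0],[0,0,0],-1],
    [[-0.38,0.89,0],[0,0,0],-1],
    [[-0.38,0.89,0],[0,0,0],-1],
    [[-0.38,0.89,0],[0,0,0],-1],
    [[-0.38,0.89,0],[0,0,0],-1],
    [[0,0,0.8],[0,0,0],-1],
    [[0,0,0.8],[0,0,0],-1],
    [[0,0,0.8],[0,0,0],-1],
    [[0,0,0.8],[0,0,0],-1],
    [[0,0,0],[0,0,0],-1],
    [[0,0,0],[0,0,0],-1]
  ]
}}

```text
clock: 23.9
position: [0.5211, -0.3351, 0.1499]
tool_rot: [3.141, -0.0, -0.58]
force: [-0.4, -0.3, 0.9]
grip_width: 0.0854
finger_force: 0.0
```

```bash
python3 -c "
from h import *
go((.5211,-.3347,.058,-.58))"
```

```text
now [ 0.5211 -0.3351  0.1499] [ 3.141 -0.    -0.58 ] w 0.0854 q7 -1.03 F [-0.4 -0.3  0.9] t 23.9
turn -0.0 shift [-0.01 -0.02  3.68] total 3.7
```

Emit:
{"name": "play_rows", "arguments": {
  "plan": [
    [[0,0,0.9],[0,0,0],-1],
    [[0,0,0.9],[0,0,0],-1],
    [[0,0,0.9],[0,0,0],-1],
    [[0,0,0.6],[0,0,0],-1],
    [[0,0,0.4],[0,0,0],-1],
    [[0,0,0],[0,0,0],-1],
    [[0,0,0],[0,0,0],1],
    [[0,0,0],[0,0,0],1],
    [[0,0,0],[0,0,0],1],
    [[0,0,0],[0,0,0],1],
    [[0,0,0],[0,0,0],1],
    [[0,0,0],[0,0,0],1],
    [[0,0,0],[0,0,0],1]
  ]
}}

```text
clock: 25.52
position: [0.521, -0.3349, 0.0573]
tool_rot: [-3.141, -0.0, -0.58]
force: [-0.1, 1.0, 5.9]
grip_width: 0.0173
finger_force: 44.2
```

Emit:
{"name": "play_rows", "arguments": {
  "plan": [
    [[0,0,-0.5],[0,0,0],1],
    [[0,0,-0.8],[0,0,0],1],
    [[0,0,-0.8],[0,0,0],1],
    [[0,0,-0.8],[0,0,0],1],
    [[0,0,-0.8],[0,0,0],1],
    [[0,0,0],[0,0,0],1]
  ]
}}

```text
clock: 26.28
position: [0.5215, -0.3352, 0.1513]
tool_rot: [-3.141, -0.002, -0.58]
force: [0.2, -0.5, -1.9]
grip_width: 0.0174
finger_force: 43.3
```

Run:
```python
from h import *
go((.555,-.0573,.15,.097),(.555,-.0573,.077,.097))
f=grab_frame("top");s=grab_frame("side")
P,m=sel(f,(280,255,375,335),.04,.09);print("tray",len(P),rect(P[:,:2]) if len(P)>3 else"",P[:,2].max() if len(P) else 0)
# socket holes: refine reader pose from block outline now
P,m=sel(f,(240,200,360,285),.040,.050);print("block",rect(P[:,:2]))
a=cv2.resize(f["pixels"][200:350,250:400],None,fx=2.6,fy=2.6,interpolation=2);b=cv2.resize(s["pixels"][230:380,280:430],None,fx=2.6,fy=2.6,interpolation=2)
save("c4",np.clip(np.hstack([a,b])*1.5,0,255).astype(np.uint8))
```

```text
now [ 0.5215 -0.3352  0.1513] [-3.141e+00 -2.000e-03 -5.800e-01] w 0.0174 q7 -1.03 F [ 0.2 -0.5 -1.9] t 26.3
turn -4.51 shift [  2.41 -10.93   0.05] total 11.2
turn -0.0 shift [0.   0.   2.92] total 2.9
tray 0  0
block (array([0., 0.]), 0.0, 0.0, np.float64(0.0))
```

View pics/c4.png

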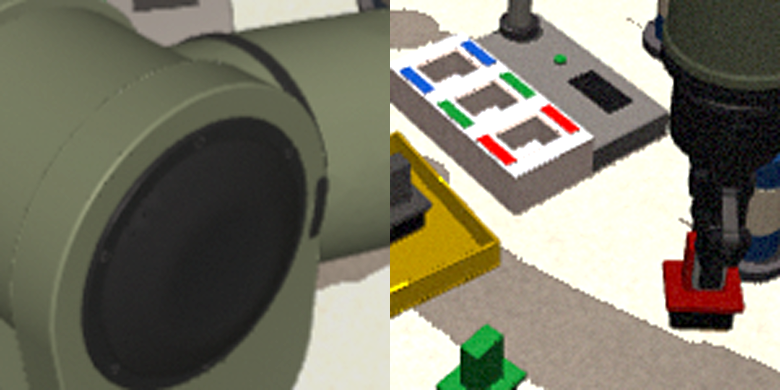

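Emit:
{"name": "play_rows", "arguments": {
  "plan": [
    [[0,0,0],[0,0,-0.9],1],
    [[0,0,0],[0,0,-0.9],1],
    [[0,0,0],[0,0,-0.9],1],
    [[0,0,0],[0,0,-0.9],1],
    [[0,0,0],[0,0,-0.91],1],
    [[0,0,0],[0,0,0],1]
  ]
}}

```text
clock: 27.12
position: [0.5206, -0.3348, 0.149]
tool_rot: [-3.141, 0.0, 0.095]
force: [-0.1, -0.6, -2.2]
grip_width: 0.0174
finger_force: 43.3
```

Run:
```python
from h import *
s=grab_frame("side");W=world(s);hsv=cv2.cvtColor(s["pixels"],cv2.COLOR_RGB2HSV).astype(int)
t0=dict(np.load("top0.npz"))
P,m=sel(s,(265,220,400,320),.040,.050);print("block side",rect(P[:,:2]))
P,m=sel(s,(265,220,400,320),.026,.050);print("reader side",rect(P[:,:2]))
P,m=sel(t0,(247,175,350,275),.026,.050);print("reader top",rect(P[:,:2]))
for n,c in(("blue",lambda h:(h>100)&(h<130)),("green",lambda h:(h>45)&(h<80)),("red",lambda h:(h<8)|(h>172))):
    for k,f in(("s",s),("t0",t0)):
        P,m=sel(f,(255,200,385,315),.040,.050,c)
        lab=P[:,0]>P[:,0].mean()
        r=[rect(P[lab==q][:,:2])[0] for q in(0,1)] if len(P)>10 else 0
        if r: d=r[1]-r[0];print(n,k,r,(r[0]+r[1])/2,np.arctan2(d[1],d[0]).round(3),np.hypot(*d).round(1))
go((.555,-.0573,.15,.097))
```

```text
block side (array([578. ,   7.4]), 396.5, 204.0, np.float64(0.114))
reader side (array([577.3,   4.9]), 409.0, 220.2, np.float64(0.224))
reader top (array([595.2,  11.4]), 204.2, 185.3, np.float64(-1.462))
blue s [array([505.9,  65. ]), array([667.9,  45.4])] [586.9  55.2] -0.12 163.2
blue t0 [array([508. ,  63.5]), array([579.2,  76.5])] [543.6  70. ] 0.181 72.4
green s [array([5.139e+02, 1.000e-01]), array([585.1,   8.3])] [549.5   4.2] 0.115 71.7
green t0 [array([514.2,   1.5]), array([588.1,  -8.3])] [551.15  -3.4 ] -0.132 74.5
red s [array([520.4, -58.6]), array([591.8, -51.1])] [556.1  -54.85] 0.105 71.8
red t0 [array([520.4, -59.7]), array([591.6, -52.7])] [556.  -56.2] 0.098 71.5
now [ 0.5207 -0.3348  0.1491] [-3.141  0.     0.093] w 0.0172 q7 -0.48 F [ 0.2  0.  -2. ] t 27.2
turn -0.03 shift [  2.44 -10.91  -0.04] total 11.2
```

Emit:
{"name": "play_rows", "arguments": {
  "plan": [
    [[0.22,-0.99,0],[0,0,-0.04],1],
    [[0.22,-0.99,0],[0,0,0],1],
    [[0.22,-0.99,0],[0,0,0],1],
    [[0.22,-0.99,0],[0,0,0],1],
    [[0.22,-0.99,0],[0,0,0],1],
    [[0.22,-0.99,0],[0,0,0],1],
    [[0.22,-0.99,0],[0,0,0],1],
    [[0.22,-0.99,0],[0,0,0],1],
    [[0.22,-0.99,0],[0,0,0],1],
    [[0.22,-0.99,0],[0,0,0],1],
    [[0.24,-1,0],[0,0,0],1],
    [[0,0,0.9],[0,0,0],1],
    [[0,0,0],[0,0,0],1],
    [[0,0,0],[0,0,0],1]
  ]
}}

```text
clock: 28.92
position: [0.554, -0.0582, 0.1275]
tool_rot: [3.141, 0.0, 0.1]
force: [0.1, -0.1, -1.7]
grip_width: 0.0177
finger_force: 43.2
```

```bash
python3 -c "
from h import *
go((.5555,-.057,.110,.103),(.5555,-.057,.077,.103))
for c,b in(('side',(310,235,375,310)),):
    P,m=sel(grab_frame(c),b,.078,.095,lambda h:(h<8)|(h>172));print(len(P),rect(P[:,:2]),P.mean(0))"
```

```text
now [ 0.554  -0.0582  0.1275] [3.141 0.    0.1  ] w 0.0177 q7 -0.87 F [ 0.1 -0.1 -1.7] t 28.9
turn -0.02 shift [ 0.06 -0.04  0.7 ] total 0.7
turn -0.0 shift [0.   0.   1.32] total 1.3
10 (array([547.1, -72. ]), 43.2, 18.0, np.float64(-0.472)) [ 0.55225593 -0.07344092  0.0874011 ]
```

Emit:
{"name": "play_rows", "arguments": {
  "plan": [
    [[0.06,-0.04,0.4],[0,0,-0.02],1],
    [[0,0,0.4],[0,0,0],1],
    [[0,0,0.3],[0,0,0],1],
    [[0,0,0.2],[0,0,0],1],
    [[0,0,0],[0,0,0],1]
  ]
}}

```text
clock: 29.6
position: [0.5552, -0.0566, 0.0942]
tool_rot: [3.142, 0.001, 0.105]
force: [0.8, -0.2, -2.3]
grip_width: 0.0174
finger_force: 43.3
```

Emit:
{"name": "play_rows", "arguments": {
  "plan": [
    [[0,0,0.25],[0,0,0],1],
    [[0,0,0.2],[0,0,0],1],
    [[0,0,0.15],[0,0,0],1],
    [[0,0,0.1],[0,0,0],1],
    [[0,0,0],[0,0,0],1]
  ]
}}

```text
clock: 30.22
position: [0.5553, -0.0565, 0.0769]
tool_rot: [3.142, 0.0, 0.105]
force: [-0.1, 0.2, -1.4]
grip_width: 0.0174
finger_force: 43.3
```

Emit:
{"name": "play_rows", "arguments": {
  "plan": [
    [[0,0,0.04],[0,0,0],1],
    [[0,0,0],[0,0,0],1],
    [[0,0,0],[0,0,0],-0.2],
    [[0,0,0],[0,0,0],-1],
    [[0,0,0],[0,0,0],-1],
    [[0,0,0],[0,0,0],-1],
    [[0,0,-0.6],[0,0,0],-1],
    [[0,0,-0.9],[0,0,0],-1],
    [[0,0,-0.9],[0,0,0],-1],
    [[0,0,-0.9],[0,0,0],-1],
    [[0,0,-0.9],[0,0,0],-1],
    [[0,0,0],[0,0,0],-1]
  ]
}}

```text
clock: 31.72
position: [0.556, -0.0566, 0.1831]
tool_rot: [3.141, -0.003, 0.105]
force: [0.1, -0.9, 0.2]
grip_width: 0.0853
finger_force: 0.0
```

Run:
```python
from m import *
P,m=sel(grab_frame("side"),(310,235,375,310),.088,.102,lambda h:(h<8)|(h>172));print("red",len(P),rect(P[:,:2]),P.mean(0))
cart("green",lambda h:(h>45)&(h<80))
go((.3832,-.2632,.15,.31),(.3832,-.2632,.058,.31))
```

```text
red 92 (array([554.4, -59.4]), 32.3, 19.3, np.float64(0.144)) [ 0.55356604 -0.06073756  0.09359197]
green top 225 (array([ 384.2, -262.2]), 50.4, 41.6, np.float64(0.316)) 0.033
green top 109 (array([ 383.1, -263.6]), 29.5, 18.0, np.float64(0.294)) 0.0744
green side 286 (array([ 382.6, -263.7]), 54.8, 43.6, np.float64(0.321)) 0.0339
green side 111 (array([ 382. , -263.6]), 29.1, 17.0, np.float64(0.276)) 0.0757
now [ 0.5551 -0.0563  0.1809] [-3.141  0.     0.105] w 0.0853 q7 -0.92 F [0.3 0.1 0.3] t 31.9
turn -1.36 shift [-9.07  5.78  1.24] total 10.8
turn -0.0 shift [0.   0.   3.68] total 3.7
```

Emit:
{"name": "play_rows", "arguments": {
  "plan": [
    [[0,0,0],[0,0,-0.68],-1],
    [[0,0,0],[0,0,-0.68],-1],
    [[-0.9,0.58,0],[0,0,0],-1],
    [[-0.9,0.58,0],[0,0,0],-1],
    [[-0.9,0.58,0],[0,0,0],-1],
    [[-0.9,0.58,0],[0,0,0],-1],
    [[-0.9,0.58,0],[0,0,0],-1],
    [[-0.9,0.58,0],[0,0,0],-1],
    [[-0.9,0.58,0],[0,0,0],-1],
    [[-0.9,0.58,0],[0,0,0],-1],
    [[-0.9,0.58,0],[0,0,0],-1],
    [[-0.9,0.58,0],[0,0,0],-1],
    [[0,0,0.6],[0,0,0],-1],
    [[0,0,0.6],[0,0,0],-1],
    [[0,0,0],[0,0,0],-1],
    [[0,0,0],[0,0,0],-1]
  ]
}}

```text
clock: 33.88
position: [0.3853, -0.2628, 0.151]
tool_rot: [-3.141, 0.0, 0.31]
force: [0.1, 0.0, 0.2]
grip_width: 0.0857
finger_force: 0.0
```

```bash
python3 -c "
from h import *
go((.3832,-.2635,.058,.31))"
```

```text
now [ 0.3853 -0.2628  0.151 ] [-3.141  0.     0.31 ] w 0.0857 q7 -0.24 F [0.1 0.  0.2] t 33.9
turn -0.0 shift [-0.09  0.    3.72] total 3.7
```

Emit:
{"name": "play_rows", "arguments": {
  "plan": [
    [[-0.09,0,0.9],[0,0,0],-1],
    [[0,0,0.9],[0,0,0],-1],
    [[0,0,0.9],[0,0,0],-1],
    [[0,0,0.6],[0,0,0],-1],
    [[0,0,0.42],[0,0,0],-1],
    [[0,0,0],[0,0,0],-1],
    [[0,0,0],[0,0,0],1],
    [[0,0,0],[0,0,0],1],
    [[0,0,0],[0,0,0],1],
    [[0,0,0],[0,0,0],1],
    [[0,0,0],[0,0,0],1],
    [[0,0,0],[0,0,0],1],
    [[0,0,0],[0,0,0],1]
  ]
}}

```text
clock: 35.5
position: [0.3831, -0.2637, 0.0582]
tool_rot: [3.142, -0.0, 0.309]
force: [-0.1, 0.7, 6.6]
grip_width: 0.0174
finger_force: 45.9
```

Emit:
{"name": "play_rows", "arguments": {
  "plan": [
    [[0,0,-0.5],[0,0,0],1],
    [[0,0,-0.8],[0,0,0],1],
    [[0,0,-0.9],[0,0,0],1],
    [[0,0,-0.9],[0,0,0],1],
    [[0,0,-0.9],[0,0,0],1],
    [[0,0,-0.9],[0,0,0],1],
    [[0,0,0],[0,0,0.7],1],
    [[0,0,0],[0,0,0.69],1],
    [[0,0,0],[0,0,0],1]
  ]
}}

```text
clock: 36.62
position: [0.3829, -0.2636, 0.181]
tool_rot: [3.141, 0.0, 0.101]
force: [0.4, -0.2, -2.0]
grip_width: 0.0174
finger_force: 44.9
```

```bash
python3 -c "
from h import *
go((.5495,.005,.18,.103))"
```

```text
now [ 0.3829 -0.2636  0.181 ] [3.141 0.    0.101] w 0.0174 q7 -0.44 F [ 0.4 -0.2 -2. ] t 36.6
turn -0.01 shift [  7.73 -10.     0.04] total 12.6
```

Emit:
{"name": "play_rows", "arguments": {
  "plan": [
    [[0.64,-0.83,0],[0,0,0],1],
    [[0.64,-0.83,0],[0,0,0],1],
    [[0.64,-0.83,0],[0,0,0],1],
    [[0.64,-0.83,0],[0,0,0],1],
    [[0.64,-0.83,0],[0,0,0],1],
    [[0.64,-0.83,0],[0,0,0],1],
    [[0.64,-0.83,0],[0,0,0],1],
    [[0.64,-0.83,0],[0,0,0],1],
    [[0.64,-0.83,0],[0,0,0],1],
    [[0.64,-0.83,0],[0,0,0],1],
    [[0.64,-0.83,0],[0,0,0],1],
    [[0.64,-0.83,0],[0,0,0],1],
    [[0,0,0.9],[0,0,0],1],
    [[0,0,0.9],[0,0,0],1],
    [[0,0,0],[0,0,0],1],
    [[0,0,0],[0,0,0],1]
  ]
}}

```text
clock: 38.62
position: [0.5493, 0.003, 0.1365]
tool_rot: [3.141, -0.001, 0.101]
force: [0.5, 0.2, -1.9]
grip_width: 0.0174
finger_force: 44.8
```

```bash
python3 -c "
from h import *
go((.5492,.005,.095,.103))"
```

```text
now [0.5493 0.003  0.1365] [ 3.141e+00 -1.000e-03  1.010e-01] w 0.0174 q7 -0.96 F [ 0.5  0.2 -1.9] t 38.6
turn -0.01 shift [ 0.   -0.08  1.66] total 1.7
```

Emit:
{"name": "play_rows", "arguments": {
  "plan": [
    [[0,-0.08,0.5],[0,0,0],1],
    [[0,0,0.5],[0,0,0],1],
    [[0,0,0.4],[0,0,0],1],
    [[0,0,0.26],[0,0,0],1],
    [[0,0,0],[0,0,0],1]
  ]
}}

```text
clock: 39.25
position: [0.5486, 0.0051, 0.0936]
tool_rot: [3.141, 0.001, 0.101]
force: [-0.5, 0.3, -1.6]
grip_width: 0.0173
finger_force: 45.0
```

Entering freely. Press home to about 0.076, then release and lift.

Emit:
{"name": "play_rows", "arguments": {
  "plan": [
    [[0,0,0.25],[0,0,0],1],
    [[0,0,0.2],[0,0,0],1],
    [[0,0,0.15],[0,0,0],1],
    [[0,0,0.08],[0,0,0],1],
    [[0,0,0],[0,0,0],1]
  ]
}}

```text
clock: 39.88
position: [0.5489, 0.0054, 0.0771]
tool_rot: [-3.141, -0.0, 0.101]
force: [-0.6, 1.3, -2.1]
grip_width: 0.0177
finger_force: 45.2
```

Emit:
{"name": "play_rows", "arguments": {
  "plan": [
    [[0,0,0.04],[0,0,0],1],
    [[0,0,0],[0,0,0],1],
    [[0,0,0],[0,0,0],-0.2],
    [[0,0,0],[0,0,0],-1],
    [[0,0,0],[0,0,0],-1],
    [[0,0,0],[0,0,0],-1],
    [[0,0,-0.6],[0,0,0],-1],
    [[0,0,-0.9],[0,0,0],-1],
    [[0,0,-0.9],[0,0,0],-1],
    [[0,0,-0.9],[0,0,0],-1],
    [[0,0,-0.9],[0,0,0],-1],
    [[0,0,-0.9],[0,0,0],-1],
    [[0,0,-0.9],[0,0,0],-1],
    [[0,0,-0.9],[0,0,0],-1],
    [[0,0,0],[0,0,0],-1]
  ]
}}

```text
clock: 41.75
position: [0.5493, 0.005, 0.2506]
tool_rot: [-3.141, -0.003, 0.1]
force: [-0.6, -0.2, -1.1]
grip_width: 0.0853
finger_force: 0.0
```

Run:
```python
from m import *
s=grab_frame("side")
for n,c in (("red",lambda h:(h<8)|(h>172)),("green",lambda h:(h>45)&(h<80))):
    for lo,hi in((.048,.058),(.088,.105)):
        P,m=sel(s,(265,215,375,315),lo,hi,c);print(n,len(P),rect(P[:,:2]) if len(P)>4 else"",P.mean(0))
save("c5",np.clip(cv2.resize(s["pixels"][190:360,230:400],None,fx=3,fy=3,interpolation=2)*1.5,0,255).astype(np.uint8))
go((.558,.2005,.245,2.168))
```

```text
red 228 (array([553.4, -58.6]), 79.6, 46.9, np.float64(0.092)) [ 0.5502845  -0.06503506  0.05256659]
red 94 (array([556.5, -58.3]), 31.9, 20.1, np.float64(0.148)) [ 0.55542019 -0.05983319  0.09360287]
green 170 (array([546.4,   0.9]), 69.1, 45.0, np.float64(-0.063)) [ 0.54141751 -0.00312116  0.05305542]
green 81 (array([548.8,   2.3]), 30.8, 20.2, np.float64(0.177)) [0.54733597 0.00111586 0.09357506]
now [0.5489 0.0053 0.2495] [-3.141e+00 -1.000e-03  1.010e-01] w 0.0852 q7 -1.08 F [-0.  -0.2  0.3] t 41.8
turn -13.78 shift [6.25 4.69 0.18] total 7.8
```

View pics/c5.png

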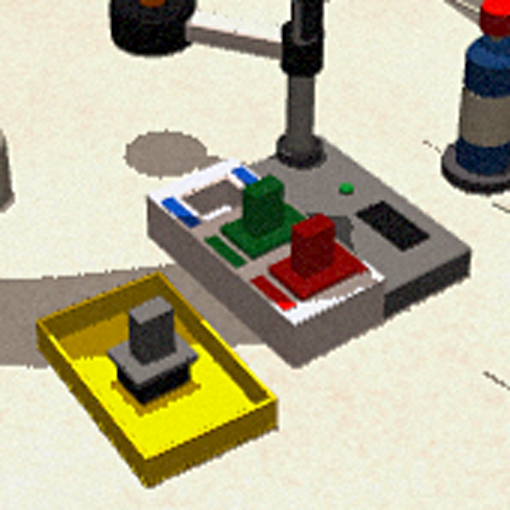

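Both fresh cartridges are home, the spent one stands in the tray and the arm is still clear. Going back to the handle.

Emit:
{"name": "play_rows", "arguments": {
  "plan": [
    [[0,0,0],[0,0,-1],-1],
    [[0,0,0],[0,0,-1],-1],
    [[0,0,0],[0,0,-1],-1],
    [[0,0,0],[0,0,-1],-1],
    [[0,0,0],[0,0,-1],-1],
    [[0,0,0],[0,0,-1],-1],
    [[0,0,0],[0,0,-1],-1],
    [[0,0,0],[0,0,-1],-1],
    [[0,0,0],[0,0,-1],-1],
    [[0,0,0],[0,0,-1],-1],
    [[0,0,0],[0,0,-1],-1],
    [[0,0,0],[0,0,-1],-1],
    [[0,0,0],[0,0,-1],-1],
    [[0,0,0],[0,0,-1],-1],
    [[0,0,0],[0,0,0],-1],
    [[0,0,0],[0,0,0],-1]
  ]
}}

```text
clock: 43.8
position: [0.5486, 0.0052, 0.2484]
tool_rot: [-3.141, -0.0, 2.197]
force: [-0.1, -0.3, -0.4]
grip_width: 0.0852
finger_force: 0.0
```

```bash
python3 -c "
from h import *
go((.5568,.201,.245,2.2),(.5568,.201,.183,2.2))"
```

```text
now [0.5486 0.0052 0.2484] [-3.141 -0.     2.197] w 0.0852 q7 0.68 F [-0.1 -0.3 -0.4] t 43.8
turn -0.02 shift [6.14 4.87 0.13] total 7.8
turn -0.0 shift [0.   0.   2.48] total 2.5
```

Emit:
{"name": "play_rows", "arguments": {
  "plan": [
    [[0.77,0.61,0],[0,0,0],-1],
    [[0.77,0.61,0],[0,0,0],-1],
    [[0.77,0.61,0],[0,0,0],-1],
    [[0.77,0.61,0],[0,0,0],-1],
    [[0.77,0.61,0],[0,0,0],-1],
    [[0.77,0.61,0],[0,0,0],-1],
    [[0.77,0.61,0],[0,0,0],-1],
    [[0.77,0.61,0],[0,0,0],-1],
    [[0,0,0],[0,0,0],-1],
    [[0,0,0.9],[0,0,0],-1],
    [[0,0,0.9],[0,0,0],-1],
    [[0,0,0.8],[0,0,0],-1],
    [[0,0,0],[0,0,0],0.3],
    [[0,0,0],[0,0,0],0.3],
    [[0,0,0],[0,0,0],0.3],
    [[0,0,0],[0,0,0],0.3],
    [[0,0,0],[0,0,0],0.3]
  ]
}}

```text
clock: 45.92
position: [0.5567, 0.2016, 0.1838]
tool_rot: [3.141, 0.0, 2.201]
force: [0.4, 0.1, -0.7]
grip_width: 0.0296
finger_force: 0.0
```

Run:
```python
from h import *
go((.5568,.201,.183,2.2))
o=bot.observe();p=o["position"][:2]-np.array([.6448,.0993]);print(np.hypot(*p),-2.361-np.arctan2(p[1],p[0])+2*np.pi)
```

```text
now [0.5567 0.2016 0.1838] [3.141 0.    2.201] w 0.0296 q7 0.36 F [ 0.4  0.1 -0.7] t 45.9
turn 0.0 shift [-0.02 -0.01  0.03] total 0.0
0.13504350566028048 1.6405549319701702
```

Emit:
{"name": "play_rows", "arguments": {
  "plan": [
    [[-0.097,-0.67,0],[0,0,-0.836],0.3],
    [[-0.097,-0.67,0],[0,0,-0.836],0.3],
    [[-0.097,-0.67,0],[0,0,-0.836],0.3],
    [[-0.097,-0.67,0],[0,0,-0.836],0.3],
    [[-0.097,-0.67,0],[0,0,-0.836],0.3],
    [[-0.097,-0.67,0],[0,0,-0.836],0.3],
    [[-0.097,-0.67,0],[0,0,-0.836],0.3],
    [[-0.097,-0.67,0],[0,0,-0.836],0.3],
    [[-0.097,-0.67,0],[0,0,-0.836],0.3],
    [[-0.097,-0.67,0],[0,0,-0.836],0.3],
    [[-0.097,-0.67,0],[0,0,-0.836],0.3],
    [[-0.097,-0.67,0],[0,0,-0.836],0.3],
    [[0,0,0],[0,0,0],0.3],
    [[0,0,0],[0,0,0],0.3]
  ]
}}

```text
clock: 47.68
position: [0.5365, 0.0186, 0.1835]
tool_rot: [3.141, -0.0, -2.58]
force: [0.4, -0.1, -0.7]
grip_width: 0.0297
finger_force: 0.0
```

Run:
```python
from h import *
go((.5497,.005,.183,3.83))
o=bot.observe();p=o["position"][:2]-np.array([.6448,.0993]);print(np.hypot(*p),-2.361-np.arctan2(p[1],p[0]))
```

```text
now [0.5365 0.0186 0.1835] [ 3.141 -0.    -2.58 ] w 0.0297 q7 1.94 F [ 0.4 -0.1 -0.7] t 47.7
turn -0.85 shift [-0.06 -0.76  0.02] total 0.8
0.1350356822187354 0.14011985267081117
```

Emit:
{"name": "play_rows", "arguments": {
  "plan": [
    [[-0.05,-0.35,0],[0,0,-0.4],0.3],
    [[-0.05,-0.35,0],[0,0,-0.4],0.3],
    [[0,-0.06,0],[0,0,0],0.3],
    [[0,0,0],[0,0,0],0.3],
    [[0,0,0],[0,0,0],0.3]
  ]
}}

```text
clock: 48.3
position: [0.5495, 0.0043, 0.1836]
tool_rot: [3.142, -0.0, -2.458]
force: [-0.3, 0.1, 0.6]
grip_width: 0.0296
finger_force: 0.0
```

Emit:
{"name": "play_rows", "arguments": {
  "plan": [
    [[0,0,0],[0,0,0],-1],
    [[0,0,0],[0,0,0],-1],
    [[0,0,0],[0,0,0],-1],
    [[0,0,-0.8],[0,0,0],-1],
    [[0,0,-0.9],[0,0,0],-1],
    [[0,0,-0.9],[0,0,0],-1],
    [[0,0,-0.9],[0,0,0],-1],
    [[0,0,0],[0,0,0],-1]
  ]
}}

```text
clock: 49.3
position: [0.5503, 0.0039, 0.2724]
tool_rot: [-3.14, 0.002, -2.458]
force: [0.3, -0.0, -0.7]
grip_width: 0.0854
finger_force: 0.0
```

Run:
```python
from h import *
go()
s=grab_frame("side")
P,m=sel(s,(270,170,380,270),.17,.206,lambda h:(h>5)&(h<25));print(len(P),P.mean(0),rect(P[:,:2]))
save("c6",np.clip(cv2.resize(s["pixels"][170:360,230:430],None,fx=3,fy=3,interpolation=2)*1.5,0,255).astype(np.uint8))
```

```text
now [0.5503 0.0039 0.2724] [-3.140e+00  2.000e-03 -2.458e+00] w 0.0854 q7 2.1 F [ 0.3 -0.  -0.7] t 49.3
171 [5.44966506e-01 1.32450391e-04 1.90002134e-01] (array([547.2,   3.7]), 24.3, 22.9, np.float64(0.958))
```

View pics/c6.png

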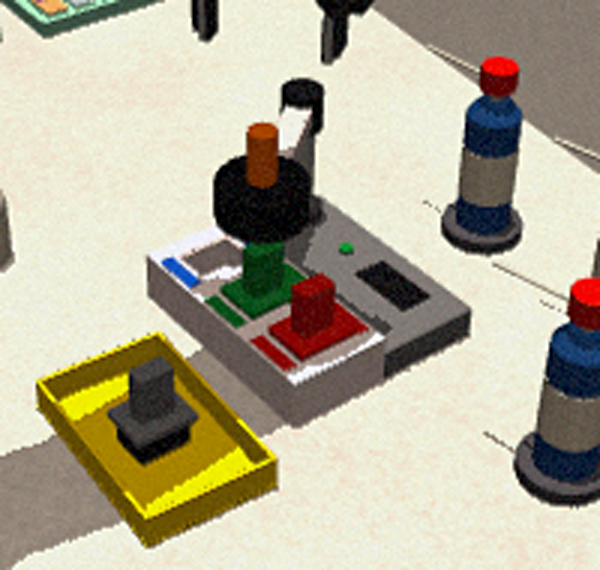

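The handle is at about 0.02 rad, the cartridges are in place, the cap is up and the gripper is clear.

```bash
python3 -c "
from workcell import bot
print(bot.job_done())"
```

```text
the job is handed in; nothing more can be done
None
```

I handed the job in at about 49 s on the robot's clock and got no verdict back. My last look showed the spent cartridge standing in the yellow tray, fresh red and green home in their sockets (no fresh blue was there), the air cap pressed and up again, and the camera arm about 0.02 rad from its stop.

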